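# Return four workshop tools to their shadow tiles

## Task

Tidy the bench: put the large hole saw, the small hole saw, the sanding block and the try square each on the plywood tile whose black silhouette has its shape and size, standing or lying as they do now and covering the silhouette, the square with its blade on the blade's silhouette. Leave all four at rest, and do not shift or knock over the glass jar standing among them.

Things in the scene. Friction and masses are not known exactly. Their poses are not given: they have to be found in the camera images.
- saw_big_mid (a point): Large hole saw: a plain steel cylinder standing on its toothed rim, 60 mm in diameter and 50 mm tall, with a dark boss (18 mm diameter, 9 mm tall) on top. This point is on its axis, 25 mm above its underside; z up.
- saw_small_mid (a point): Small hole saw: like the large one but 32 mm in diameter, 50 mm tall, with the same 18 mm boss, 9 mm tall, on top. This point is on its axis, 25 mm above its underside; z up.
- block_mid (a point): Wooden sanding block with a cork sole down, a plain box 90 mm long (its x axis), 44 mm wide (y), 36 mm tall. This point is its centre, 18 mm above its underside. It is the same either way round.
- square_stock (a point): Try square lying flat, an L: dark wooden stock 100 mm long (its x axis), 20 mm wide (y), 32 mm tall, and a flat steel blade 22 mm wide and 5 mm thick at bench level that sticks out to +y at the +x end: x from +26 to +48 mm, y up to +85 mm from this point. This point is the centre of the stock, 16 mm above its underside; z up. The stock's middle is free on both sides for a pinch.
- tile_big_spot (a point): Fixed plywood tile, 120 x 120 x 6 mm, flat on the bench, with a flat painted black silhouette. This point: centre of its top face, 6 mm above the bench; z up. The silhouette is a disc of 64 mm diameter, for the large hole saw, centred here.
- tile_small_spot (a point): Fixed plywood tile, 120 x 120 x 6 mm, flat on the bench, with a flat painted black silhouette. This point: centre of its top face, 6 mm above the bench; z up. The silhouette is a disc of 36 mm diameter, for the small hole saw, centred here.
- tile_block_spot (a point): Fixed plywood tile, 120 x 120 x 6 mm, flat on the bench, with a flat painted black silhouette. This point: centre of its top face, 6 mm above the bench; z up. The silhouette is a rectangle 94 mm (along the tile's x) by 48 mm (y), for the sanding block, centred here.
- tile_square_spot (a point): Fixed plywood tile, 120 x 120 x 6 mm, flat on the bench, with a flat painted black silhouette. This point: centre of its top face, 6 mm above the bench; z up. The silhouette is an L for the try square, centred here. In place, the square's axes match the tile's, and its stock's centre is at x = 0, y = -37.5 mm in the tile's axes, the blade pointing to the tile's +y on the +x side.
- jar_mid (a point): Amber glass jar with a brass lid, 54 mm in diameter, 74 mm tall, standing loose among the tools and tiles; not to be disturbed. A roll of tape (24 mm tall) and a wood offcut (19 mm tall) of no concern lie in similar gaps. This point is on its axis, half-way up (37 mm); z up.
There are look-alikes about, which are no part of the job. What is shaped like the part that bears tile_small_spot but purple or red is not meant.

How it is judged:
By the outcome, as a careful person would: the job done as asked, in the order asked, and still so for the second after the job is handed in, with the robot touching nothing.
It also fails if it takes over 117 s, if anything falls off the work surface, if the arm or the gripper's body presses on something with over 40 N, if the wrist force passes 120 N, or if a joint passes its speed limit or range.

## Robot

A 6-joint arm with a two-finger parallel gripper is mounted at the origin on the work surface. World frame = base frame: x ahead of the robot, y to its left, z up, the work surface at z = 0. Lengths are in mm, angles in rad, forces in N, time in s.
With the tool pointing down it reaches from about 375 to 825 mm from the base axis. Payload 5.5 kg.
Tool frame: the origin (TCP) lies between the finger pads; the fingertips stand ahead of it and the grasp point (between the pads) lies 3 mm ahead of it (manip.finger_overhang is the z of the fingertips in the tool frame, in mm); z points along the fingers, x is the direction in which the jaws open and shut, and the axes are right-handed (so a half turn about z gives the same grasp; the last joint's range is limited). The gripper opens to 85 mm and grips with 20 to 120 N. Pads are 22 mm wide; open, the fingers measure 114 mm over their backs; the gripper's body (76 mm by 85 mm) begins 54 mm behind the grasp point. The pads swing forward as they close: fully open they stand 13 mm farther back than shut.
Start: joints at [1.16, 0.314, -0.047, 1.21, 0, 1.571], TCP at [239.602, 550.078, 253.299] pointing down, gripper open.
Joint ranges: [-2.67, 2.67], [-0.69, 1.73], [-1.03, 1.25], [-2.08, 2.16], [-1.42, 1.45], [-3.14, 3.14]. Speed limits (rad/s): [2.39, 2.39, 3.01, 3.14, 3.14, 3.14].

## Interface

Orientations are given as a 3x3 rotation matrix whose columns are the frame's x, y, z axes.
In Python, from plant import manip gives the robot as it stands. Calls block until the motion is done:
- manip.move_to(position, orientation): joint-space move of the TCP to a pose.
- manip.move_l(position, ori=None, rate=150, guard=None): straight line of the TCP; ori=None keeps the orientation; rate is the mean speed in mm/s. With guard (N) it stops when the force on the tool has changed by that much, and returns True; else False.
- manip.move_j(angles): joint-space move.
- manip.grip(opening, grasp_force=None): finger opening in mm; grasp_force is the grip in N (None keeps the last); returns when the fingers have stopped.
- manip.pause(seconds).
- manip.inverse_kinematics(position, orientation): joint angles nearest the present ones, or None.
- manip.state(): the state.
- manip.grab_frame(name): name is "scene" or "top" or "wrist"; returns the picture (480x640x3 uint8, red, green, blue); there is no depth.
- manip.camera_params(name): a dict with "vfov" (degrees; the focal length in pixels is half the picture's height over the tangent of half this angle, whatever the lens; pixels are square), "cx", "cy" (the principal point, pixels), "world_to_cam" (4x4, takes a point from world to camera coordinates); the wrist camera has in their place "hand_eye" (4x4, takes a point from camera to tool coordinates, whose origin is the TCP and whose axes are the tool frame's). Camera axes: x right, y up, looking along -z (the intrinsics and any distortion apply to the point x, -y, -z); pixel columns grow to the right and rows downward; lengths in mm; the calibration is good to about 2 mm. The wrist camera is an equidistant fisheye: a pixel r from the principal point sees the ray r / f radians off the axis. A picture is of the moment at which its call begins: read the wrist's pose just before it. camera_params takes no time and is no camera call.
A pose or a line that the arm cannot do raises manip.MotionError and nothing moves.
- manip.sign_off(): hands the job in, once; it reports no verdict.
The state is a dict: "time_s": time; "joint_pos": joint angles; "joint_vel": joint speeds; "effort": joint torques, N m; "tool_pos": TCP position; "tcp_rot": TCP orientation; "contact_force": force on the tool from outside, world axes, zero at the start; "moment": the same for the moment, N m; "width": finger opening in mm.
Only numpy, scipy, OpenCV 4.12 (cv2) and the standard library are available. Lean on these libraries where they do the work, as an engineer would, in place of code of your own. Each camera call takes 0.05 s, during which the arm holds its last target.

## Working session

There is one attempt and no reset: what is moved stays moved. The work goes in short steps, each a Python script; the robot and the scene stay as the last script left them, time stands still between calls to the robot, and variables do not carry over. Pictures are saved under pics/ and viewed, and the job is handed in when it is done.

```bash
mkdir -p pics; ls; python3 - <<'E'
from plant import manip
import cv2,json
for n in ["scene","top","wrist"]:
    im=manip.grab_frame(n); cv2.imwrite(f"pics/{n}0.png",im[:,:,::-1])
    p=manip.camera_params(n); print(n,{k:(v if not hasattr(v,'tolist') else v.tolist()) for k,v in p.items()})
print(manip.state(), manip.finger_overhang)
E
```

```text
pics
scene {'vfov': 53.402770916037134, 'cx': 321.0658970200146, 'cy': 234.56225483467824, 'world_to_cam': [[0.25499421319712334, 0.9669405669130547, 0.001972636266541128, -25.41150582355541], [-0.5233900285924764, 0.13630848596693776, 0.8411200120216901, 177.10481881599102], [0.8130441742033127, -0.21551319382177328, 0.5408449260950796, -1514.1534130173923], [0.0, 0.0, 0.0, 1.0]]}
top {'vfov': 47.43094069858655, 'cx': 319.9305375869006, 'cy': 251.79056953226066, 'world_to_cam': [[-0.042050013725125436, -0.9991120338930783, -0.0026344023521310627, -90.78814829302208], [0.9772795616836066, -0.04167909970297939, 0.20781605078397275, -450.15158123575094], [-0.20774131669269458, 0.006164120211778508, 0.9781643772704056, -1275.4189920768208], [0.0, 0.0, 0.0, 1.0]]}
wrist {'vfov': 65.70646984690485, 'cx': 318.45709619090866, 'cy': 237.8105085072429, 'hand_eye': [[0.999999837960932, -9.010764995654007e-06, 0.0005692072692598961, 1.131129918255147], [0.00014418524175133162, -0.9632636055179281, -0.2685576390557839, -66.56829032558645], [0.0005507165562475924, 0.26855767761024224, -0.9632634481323724, -120.53931216712527], [0.0, 0.0, 0.0, 1.0]]}
{'time_s': 0.15, 'joint_pos': array([ 1.15997811e+00,  3.14046200e-01, -4.78714102e-02,  1.21018009e+00,
        3.04176125e-06,  1.57078512e+00]), 'joint_vel': array([-0.00035045, -0.0001727 ,  0.00253842,  0.00050715, -0.00112198,
        0.00142949]), 'effort': array([-2.62638887e-04, -5.40043867e+01,  3.40059471e+01,  1.32221117e-02,
        3.11985595e-06,  1.19716188e-05]), 'tool_pos': array([239.44788428, 549.69358738, 252.6333665 ]), 'tcp_rot': array([[ 3.99348983e-01,  9.16798842e-01, -5.22503285e-04],
       [ 9.16798067e-01, -3.99349325e-01, -1.19187396e-03],
       [-1.30137000e-03, -3.05634883e-06, -9.99999153e-01]]), 'contact_force': array([ 0.2976678 ,  0.43193451, -1.06656271]), 'moment': array([-0.02395488, -0.00382   , -0.06518083]), 'width': 85.65752926167391} 22.0
```

View pics/scene0.png

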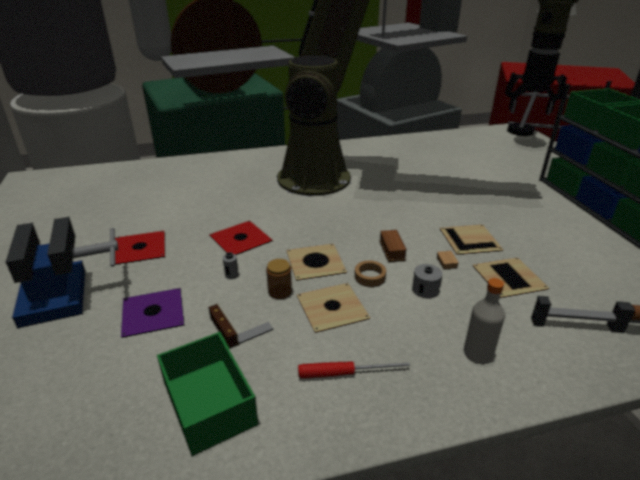

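View pics/top0.png

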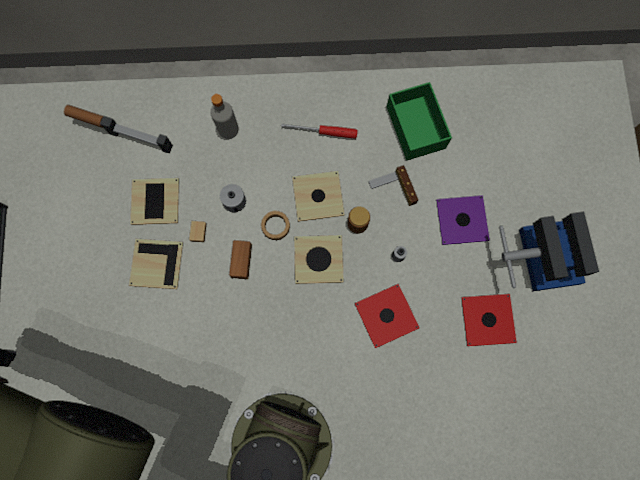

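View pics/wrist0.png

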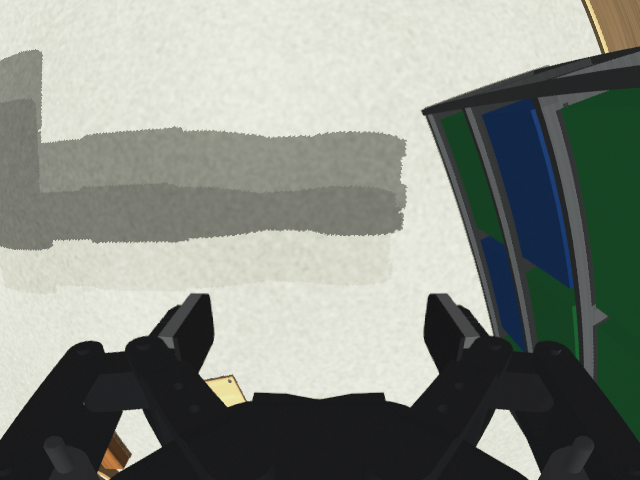

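The top view shows four plywood tiles: big disc (318,260), small disc (318,196), block rectangle (155,201) and L (156,264). Four tiles carry a small disc: purple (463,219), red (387,316), red (489,320) and plywood (318,196). Only the plywood one fits the description. I'll confirm it in an enlarged crop and measure.

```bash
cat > h.py <<'E'
import numpy as np, cv2
from plant import manip
def params(n):
    p=manip.camera_params(n); f=240/np.tan(np.radians(p['vfov'])/2); return p,f
def cast(n,uv,z,st=None):
    """pixels -> world points on plane z"""
    p,f=params(n); uv=np.atleast_2d(np.asarray(uv,float))
    d=np.c_[(uv[:,0]-p['cx']),-(uv[:,1]-p['cy'])]
    if n=='wrist':
        r=np.hypot(*d.T)+1e-9; th=r/f
        D=np.c_[d/r[:,None]*np.sin(th)[:,None],-np.cos(th)]
        T=np.eye(4);T[:3,:3]=st['tcp_rot'];T[:3,3]=st['tool_pos']; M=T@np.array(p['hand_eye'])
    else:
        D=np.c_[d/f,-np.ones(len(d))]; M=np.linalg.inv(np.array(p['world_to_cam']))
    D=D@M[:3,:3].T; o=M[:3,3]; t=(z-o[2])/D[:,2]
    return o+D*t[:,None]
def proj(n,X):
    p,f=params(n); X=np.atleast_2d(X); c=X@np.array(p['world_to_cam'])[:3,:3].T+np.array(p['world_to_cam'])[:3,3]
    return np.c_[p['cx']+f*c[:,0]/-c[:,2],p['cy']+f*c[:,1]/c[:,2]]
E
python3 - <<'E'
import cv2
a=cv2.imread('pics/top0.png')
cv2.imwrite('pics/c1.png',cv2.resize(a[160:300,115:315],None,fx=4,fy=4,interpolation=cv2.INTER_CUBIC))
cv2.imwrite('pics/c2.png',cv2.resize(a[160:300,285:485],None,fx=4,fy=4,interpolation=cv2.INTER_CUBIC))
from h import *
for n,u in dict(big=(233,197),small=(400,254),block=(241,259),square=(407,185),tb=(318,260),ts=(318,196),tk=(155,201),tq=(156,264),jar=(359,219)).items(): print(n,cast('top',u,6 if n[0]=='t' else 30)[0].round())
E
```

```text
big [599. 102.  30.]
small [ 436. -306.   30.]
block [440.  84.  30.]
square [ 612. -336.   30.]
tb [ 434. -104.    6.]
ts [ 600. -111.    6.]
tk [605. 305.   6.]
tq [441. 299.   6.]
jar [ 529. -210.   30.]
```

View pics/c1.png

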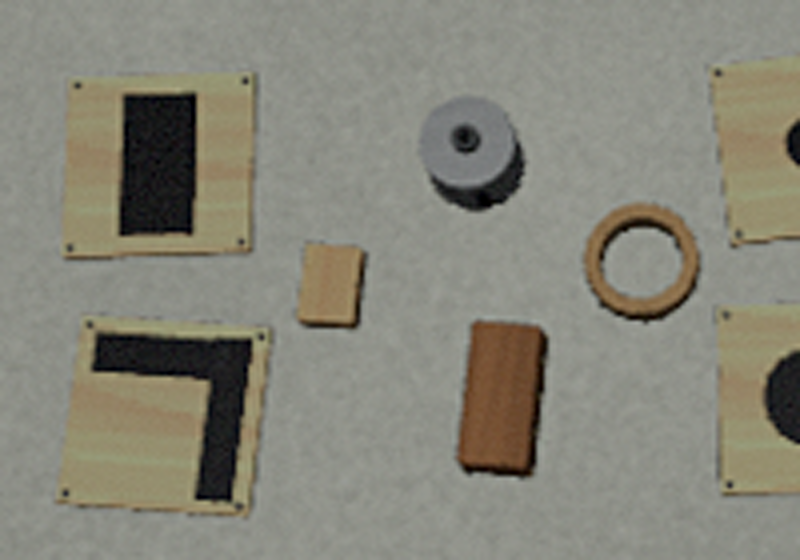

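View pics/c2.png

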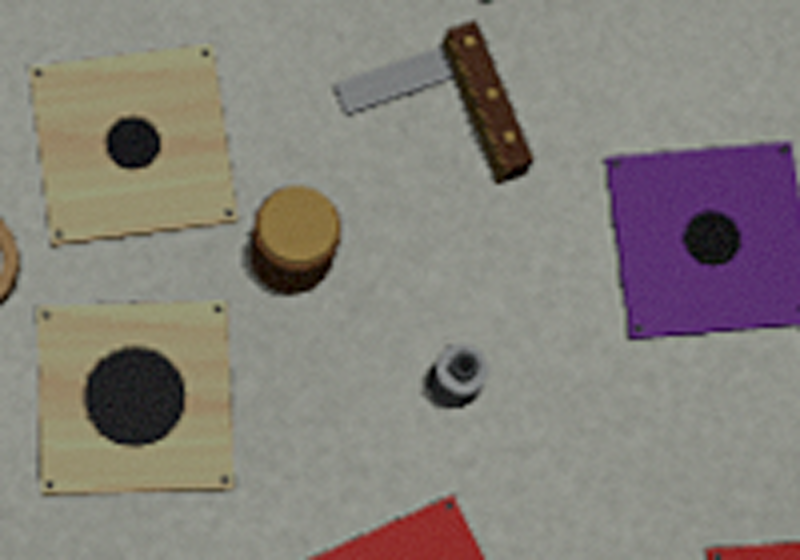

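The crops confirm it: the plywood tile with the small disc sits at px (318,196), and its neighbours are purple or red. The L's stock arm is the right (vertical) one, its corner at the far end, and its blade points image-left. The actual square has the same handedness. Next, the measurements from the top view.

```bash
cat > meas.py <<'E'
from h import *
a=cv2.imread('pics/top0.png'); S=4
big=cv2.resize(a,None,fx=S,fy=S,interpolation=cv2.INTER_CUBIC)
hsv=cv2.cvtColor(big,cv2.COLOR_BGR2HSV)
def blob(mask,c,r=40):
    m=np.zeros_like(mask); x,y=c; m[(y-r)*S:(y+r)*S,(x-r)*S:(x+r)*S]=mask[(y-r)*S:(y+r)*S,(x-r)*S:(x+r)*S]
    m=cv2.morphologyEx(m,cv2.MORPH_OPEN,np.ones((5,5)))
    cs,_=cv2.findContours(m,cv2.RETR_EXTERNAL,cv2.CHAIN_APPROX_NONE)
    return max(cs,key=lambda c:cv2.contourArea(c)) 
def px(c): return (c.reshape(-1,2)+0.5)/S-0.5
def rect(P):
    (cx,cy),(w,h),an=cv2.minAreaRect(P[:,:2].astype(np.float32))
    return np.round([cx,cy,w,h,an],1)
dark=((hsv[...,2]<60)*255).astype(np.uint8)
wood=((hsv[...,2]>110)&(hsv[...,1]>45)&(hsv[...,0]>10)&(hsv[...,0]<35)).astype(np.uint8)*255
for n,c in dict(tb=(318,260),ts=(318,196),tk=(155,201),tq=(156,264)).items():
    P=cast('top',px(blob(dark,c,24)),6); print(n,'sil',rect(P), 'circ',np.round(cv2.fitEllipse(P[:,:2].astype(np.float32))[0:2],1).tolist() if n in('tb','ts') else '')
    P=cast('top',px(blob(wood,c,32)),6); print('   tile',rect(P))
brown=((hsv[...,2]>40)&(hsv[...,1]>110)&(hsv[...,0]<16)).astype(np.uint8)*255
print('block',rect(cast('top',px(blob(brown,(241,259),25)),36)))
print('stock',rect(cast('top',px(blob(((hsv[...,1]>90)&(hsv[...,0]<25)).astype(np.uint8)*255,(407,185),23)),32)))
grey=((hsv[...,2]>100)&(hsv[...,1]<40)).astype(np.uint8)*255
E
python3 meas.py; python3 - <<'E'
import cv2
h=cv2.cvtColor(cv2.imread('pics/top0.png'),cv2.COLOR_BGR2HSV)
for n,(u,v) in dict(big=(225,200),big2=(240,190),bench=(260,190),small=(398,247),st=(407,185),blk=(241,250),til=(140,190)).items(): print(n,h[v,u])
E
```

```text
tb sil [ 437.3 -105.1   60.5   60.3   87.6] circ [[437.2, -105.1], [60.6, 61.0]]
   tile [ 436.9 -105.1  120.2  120.1   89.3]
ts sil [ 602.1 -111.    33.2   32.    87.5] circ [[602.1, -110.8], [32.8, 33.4]]
   tile [ 601.5 -110.7  120.   120.     5. ]
tk sil [606.4 306.6  46.8  92.6  88.9] circ 
   tile [605.8 306.4 120.7 120.3  89.7]
tq sil [441.7 298.7  97.9 101.7  85. ] circ 
   tile [442.6 299.3 120.8 120.2  83.7]
block [439.6  86.   43.4  89.1  83. ]
stock [ 611.6 -333.9  103.5   26.8   16.9]
big [ 90   6 126]
big2 [120   4 125]
bench [ 30  14 149]
small [ 90   4 129]
st [ 13 182  63]
blk [ 13 140 113]
til [ 27  61 151]
```

Sizes match the given ones (60.5 is a dark-threshold shrink of 64, tiles 120). I'll refine with the wrist camera over the four groups.

```bash
cat >> h.py <<'E'
def R(phi):
    c,s=np.cos(phi),np.sin(phi); return np.array([[c,s,0],[s,-c,0],[0,0,-1.]])
LO=np.array([-2.67,-.69,-1.03,-2.08,-1.42,-3.14]);HI=np.array([2.67,1.73,1.25,2.16,1.45,3.14])
def best(pos,phi):
    q0=manip.state()['joint_pos']; o=[]
    for k in (-1,0,1):
        q=manip.inverse_kinematics(pos,R(phi+k*np.pi))
        if q is not None: o.append((np.abs(np.array(q)-q0).max(),phi+k*np.pi))
    return min(o)[1]
E
cat > look.py <<'E'
from h import *
import pickle
d={}
for n,p in dict(D=(520,300),A=(520,95),C=(520,-110),B=(520,-300)).items():
    p=[p[0]-0,p[1],260]; phi=best(p,np.arctan2(p[1],p[0])+np.pi/2)
    manip.move_to(p,R(phi)); manip.pause(.15); st=manip.state(); im=manip.grab_frame('wrist')
    d[n]=st; cv2.imwrite(f'pics/w{n}.png',im[...,::-1]); print(n,st['time_s'],st['tool_pos'].round(1),phi)
pickle.dump(d,open('looks.pkl','wb'))
E
python3 look.py; python3 -c "
import cv2,numpy as np
a=[cv2.resize(cv2.imread(f'pics/w{k}.png'),(400,300)) for k in 'DACB']
cv2.imwrite('pics/wall.png',np.vstack([np.hstack(a[:2]),np.hstack(a[2:])]))"
```

```text
D 1.7 [519.5 300.9 260. ] 2.0940746489268722
A 2.7333 [520.3  96.5 259.9] 1.7514958500741893
C 3.7667 [ 520.3 -108.4  260. ] 1.3623311084149088
B 4.75 [ 520.4 -298.2  260.2] 1.047518004662921
```

View pics/wall.png

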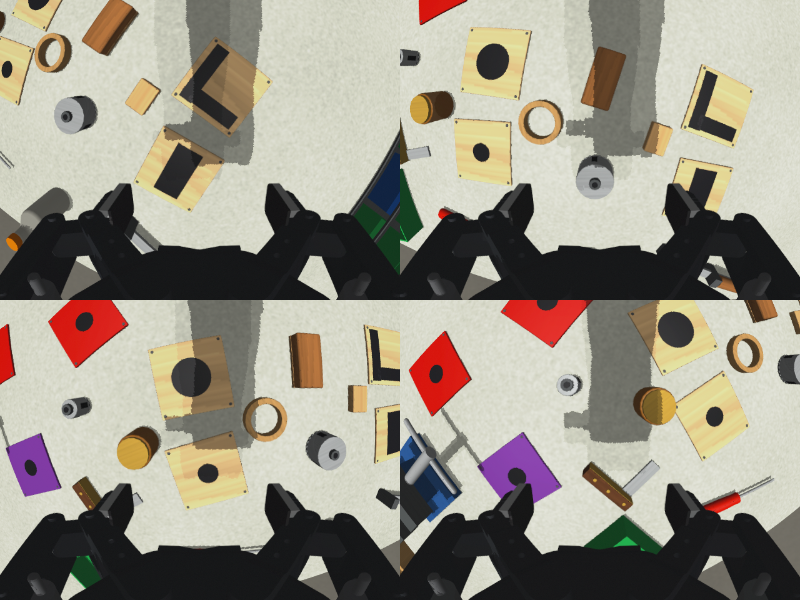

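The wrist views show every target unoccluded. In full-frame pixels: D has the L silhouette at ~(355,136) and the rectangle at ~(287,270). C has the discs at (304,123) and (333,277). A has the large saw at (312,288) and the block at (325,125). B has the small saw at (270,133) and the square's stock at (331,298).

```bash
cat > wm.py <<'E'
from h import *
import pickle
L=pickle.load(open('looks.pkl','rb'))
def go(v,name,seed,r,fn,z,off=None):
    a=cv2.imread(f'pics/w{v}.png'); h=cv2.cvtColor(a,cv2.COLOR_BGR2HSV).astype(int)
    m=fn(h[...,0],h[...,1],h[...,2]).astype(np.uint8)*255
    k=np.zeros_like(m); cv2.circle(k,seed,r,255,-1); m&=k
    m=cv2.morphologyEx(m,cv2.MORPH_OPEN,np.ones((3,3)))
    c=max(cv2.findContours(m,cv2.RETR_EXTERNAL,cv2.CHAIN_APPROX_NONE)[0],key=cv2.contourArea)
    cv2.drawContours(a,[c],-1,(255,0,255),1)
    P=cast('wrist',c.reshape(-1,2),z,L[v])[:,:2].astype(np.float32)
    (cx,cy),(w,hh),an=cv2.minAreaRect(P); e=cv2.fitEllipse(P)
    print(name,'rect',np.round([cx,cy,w,hh,an],1),'ell',np.round([*e[0],*e[1]],1))
    x,y=seed; return cv2.resize(a[max(0,y-60):y+60,x-60:x+60][:120,:120],(200,200))
dk=lambda H,S,V:V<55
o=[go('C','tb',(304,123),58,dk,6),go('C','ts',(333,277),40,dk,6),
go('D','tk',(287,270),52,dk,6),go('D','tq',(345,130),75,dk,6),
go('A','big',(312,290),40,lambda H,S,V:(V>110)&(V<190)&(S<20),50),
go('A','block',(325,125),55,lambda H,S,V:(S>120)&(V>60)&(H<20),36),
go('B','small',(270,133),22,lambda H,S,V:(V>110)&(V<190)&(S<20),50),
go('B','stock',(331,298),55,lambda H,S,V:(S>90)&(H<25)&(V>45),32)]
o=[x if x.shape==(200,200,3) else np.zeros((200,200,3),np.uint8) for x in o]
cv2.imwrite('pics/wm.png',np.vstack([np.hstack(o[:4]),np.hstack(o[4:])]))
E
python3 wm.py
```

```text
tb rect [442.6 -85.9  26.8  60.7  78.1] ell [442.9 -87.7  27.4  64.1]
ts rect [ 603.9 -109.    33.7   32.7   78.1] ell [ 604.  -109.    32.8   33.9]
tk rect [607.2 309.2  47.   92.9  89.5] ell [606.9 309.1  51.9 112.8]
tq rect [453.  287.6 134.   66.6  37.9] ell [446.9 297.5  78.8 116.8]
big rect [599.3 105.4  56.4  59.3  10.7] ell [599.6 105.4  56.1  59.1]
block rect [442.9  89.4  42.5  88.2  82.8] ell [443.   89.5  47.1 108.4]Traceback (most recent call last):
  File "wm.py", line 20, in <module>
    go('B','small',(270,133),22,lambda H,S,V:(V>110)&(V<190)&(S<20),50),
    ~~^^^^^^^^^^^^^^^^^^^^^^^^^^^^^^^^^^^^^^^^^^^^^^^^^^^^^^^^^^^^^^^^^
  File "wm.py", line 9, in go
    c=max(cv2.findContours(m,cv2.RETR_EXTERNAL,cv2.CHAIN_APPROX_NONE)[0],key=cv2.contourArea)
ValueError: max() iterable argument is empty
```

```bash
python3 - <<'E'
import cv2
H={k:cv2.cvtColor(cv2.imread(f'pics/w{k}.png'),cv2.COLOR_BGR2HSV) for k in 'ABCD'}
for k,pts in dict(C=[(285,123),(325,123),(304,110),(340,90),(280,75)],D=[(355,136),(330,110),(390,170),(360,100),(345,75),(390,130)],A=[(312,280),(330,300),(318,310),(325,140)],B=[(260,133),(282,130),(270,145),(250,120),(331,298),(320,285)]).items():
    for p in pts: print(k,p,H[k][p[1],p[0]])
for n,k,(x,y) in [('q','D',(355,136)),('s','B',(270,133))]:
    a=cv2.imread(f'pics/w{k}.png'); cv2.imwrite(f'pics/z{n}.png',cv2.resize(a[y-60:y+60,x-60:x+60],(400,400)))
import numpy as np
cv2.imwrite('pics/z.png',np.hstack([cv2.imread('pics/zq.png'),cv2.imread('pics/zs.png')]))
E
```

```text
C (285, 123) [120   4  64]
C (325, 123) [120   7  35]
C (304, 110) [120   4  59]
C (340, 90) [ 17 111 142]
C (280, 75) [ 26  86 225]
D (355, 136) [ 17 109 122]
D (330, 110) [90  8 34]
D (390, 170) [ 17 107 143]
D (360, 100) [ 17 108 132]
D (345, 75) [ 0  0 33]
D (390, 130) [ 18 110 165]
A (312, 280) [ 80   5 169]
A (330, 300) [ 80   5 168]
A (318, 310) [ 70   4 186]
A (325, 140) [ 14 158  95]
B (260, 133) [90  8 99]
B (282, 130) [ 60   1 215]
B (270, 145) [ 80   5 161]
B (250, 120) [ 33  13 228]
B (331, 298) [ 11 153 100]
B (320, 285) [ 11 155 110]
```

View pics/z.png

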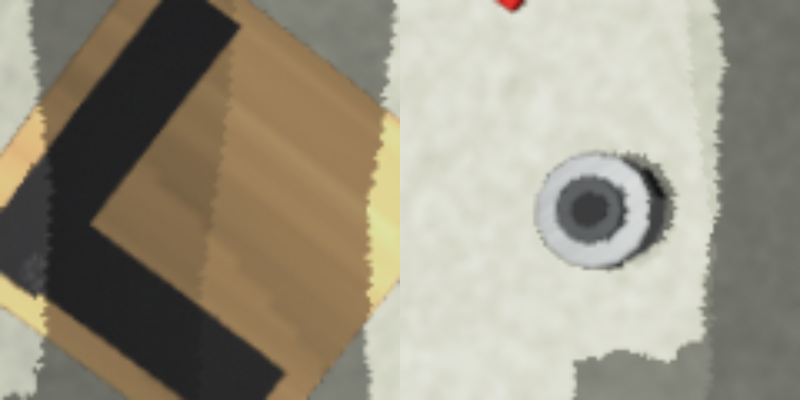

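```bash
sed -i "s/^dk=.*/dk=lambda H,S,V:(V<85)\&(S<60)/; s/(345,130),75,dk/(335,130),95,dk/; s/go('B','small',(270,133),22,lambda.*50)/go('B','small',(270,133),26,lambda H,S,V:(V>130)\&(V<222)\&(S<9),50),go('B','boss',(268,133),14,lambda H,S,V:(V<110)\&(S<40),57)/" wm.py; python3 wm.py
```

```text
tb rect [ 438.9 -103.4   62.    61.6   32.7] ell [ 439.  -103.3   61.7   62. ]
ts rect [ 603.9 -109.    33.7   32.7   78.1] ell [ 604.  -109.1   33.2   34. ]
tk rect [607.4 309.1  47.4  93.5  89.8] ell [606.9 309.   52.2 113.3]
tq rect [443.3 301.9  98.2 103.   84.4] ell [445.7 299.  104.9 113.7]
big rect [599.3 105.4  56.4  59.3  10.7] ell [599.6 105.4  56.1  59.1]
block rect [442.9  89.4  42.5  88.2  82.8] ell [443.   89.5  47.1 108.4]
small rect [ 439.2 -302.3   29.6   29.6   59. ] ell [ 439.3 -302.4   29.6   30. ]
boss rect [ 439.3 -302.2   16.7   14.9   58.8] ell [ 439.3 -301.9   15.7   17.3]
stock rect [ 613.6 -332.2  104.4   27.6   17.6] ell [ 611.7 -333.    29.1  128.5]Traceback (most recent call last):
  File "wm.py", line 23, in <module>
    cv2.imwrite('pics/wm.png',np.vstack([np.hstack(o[:4]),np.hstack(o[4:])]))
                              ~~~~~~~~~^^^^^^^^^^^^^^^^^^^^^^^^^^^^^^^^^^^^^
    return _nx.concatenate(arrs, 0, dtype=dtype, casting=casting)
           ~~~~~~~~~~~~~~~^^^^^^^^^^^^^^^^^^^^^^^^^^^^^^^^^^^^^^^
ValueError: all the input array dimensions except for the concatenation axis must match exactly, but along dimension 1, the array at index 0 has size 800 and the array at index 1 has size 1000
```

```bash
python3 - <<'E'
import cv2;a=cv2.imread('pics/wm.png');print(a.shape)
E
```

```text
[ WARN:0@0.017] global loadsave.cpp:275 findDecoder imread_('pics/wm.png'): can't open/read file: check file path/integrity
Traceback (most recent call last):
AttributeError: 'NoneType' object has no attribute 'shape'
```

Sizes check out: 62 and 33.5 for the discs (drawn 64 and 36, edge loss), 47x93, 98x103, block 42.5x88. The wrist reads +2 to +3 mm in x and y against the top camera, consistently, which is calibration bias. After the first grasp I'll view the held saw to tell which camera is right.

```bash
cat >> h.py <<'E'
def pick(xy,phi,z,op=85,force=70,zt=200):
    phi=best([*xy,zt],phi); manip.grip(op); 
    manip.move_to([*xy,zt],R(phi)); 
    hit=manip.move_l([*xy,z+25],R(phi),rate=200,guard=20) or manip.move_l([*xy,z],R(phi),rate=60,guard=20)
    s0=manip.state(); print('down hit',hit,s0['tool_pos'].round(1))
    if hit: return None
    manip.grip(10,force); s=manip.state(); print('gripped w',round(s['width'],1),s['tool_pos'].round(1),'t',round(s['time_s'],1),'F',s['contact_force'].round(1))
    manip.move_l([*xy,zt],R(phi),rate=150); s=manip.state(); print('lift w',round(s['width'],1),'F',s['contact_force'].round(1)); return phi
def place(xy,phi,zg,op=85,zt=200,dz=6):
    manip.move_to([*xy,zt],R(phi)); manip.move_l([*xy,zg+dz+20],R(phi),rate=150)
    manip.pause(.2)
    hit=manip.move_l([*xy,zg+dz-3],R(phi),rate=20,guard=6); s=manip.state()
    print('place hit',hit,s['tool_pos'].round(1),s['contact_force'].round(1))
    manip.grip(op); manip.pause(.2); manip.move_l([*xy,zt],R(phi),rate=150); print('t',manip.state()['time_s'])
E
python3 - <<'E'
from h import *
xy=(599.5,105.2)
phi=pick(xy,np.arctan2(xy[1],xy[0])+np.pi/2,33); print(phi)
manip.pause(.3)
s=manip.state(); cv2.imwrite('pics/held.png',manip.grab_frame('wrist')[...,::-1])
print(s['tool_pos'],repr(s['tcp_rot']))
import pickle; pickle.dump(s,open('held.pkl','wb'))
E
```

```text
down hit False [599.2 105.2  32.6]
gripped w 58.4 [600.2 105.3  33.7] t 8.3 F [ 0.6 -0.3  4.3]
lift w 58.6 F [ 0.2  0.8 -1.9]
1.7445072713286223
[599.22534728 105.1456668  199.44957826] array([[-1.72865270e-01,  9.84945035e-01, -9.35845802e-04],
       [ 9.84945480e-01,  1.72865172e-01, -1.85303310e-04],
       [-2.07384305e-05, -9.53789599e-04, -9.99999545e-01]])
```

View pics/held.png

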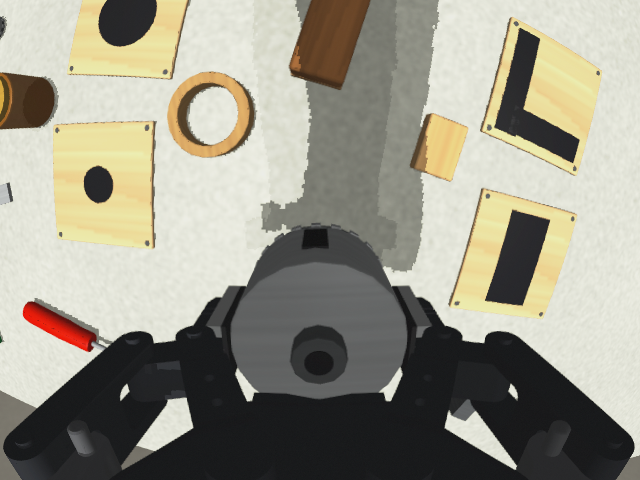

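The saw is held: rim edges at px x≈231 and 407, centre 319. Cast out, that is about +1.3 mm in tool x, so the wrist camera over-reads in y here and the truth lies between the two cameras. I'll place with the mean, then check.

```bash
python3 - <<'E'
from h import *
place((438.9,-104.2),1.7445,33.2)
phi=best([480,-110,260],1.4)
manip.move_to([500,-110,260],R(phi)); manip.pause(.4)
s=manip.state(); cv2.imwrite('pics/v1w.png',manip.grab_frame('wrist')[...,::-1])
import pickle; pickle.dump(s,open('v1.pkl','wb'))
manip.move_to([560,-330,260],R(best([560,-330,260],1.05))); manip.pause(.4)
s=manip.state(); cv2.imwrite('pics/v2w.png',manip.grab_frame('wrist')[...,::-1]); pickle.dump(s,open('v2.pkl','wb'))
cv2.imwrite('pics/v2t.png',manip.grab_frame('top')[...,::-1])
print(s['time_s'])
a=cv2.imread('pics/v2t.png'); b=cv2.imread('pics/v1w.png')
cv2.imwrite('pics/v.png',np.hstack([cv2.resize(a[225:295,283:353],(400,400),interpolation=cv2.INTER_CUBIC),cv2.resize(b[40:240,220:420],(400,400))]))
E
```

```text
place hit True [ 438.7 -104.2   39.7] [-0.  -0.9  5. ]
t 14.9917
17.1833
```

View pics/v.png

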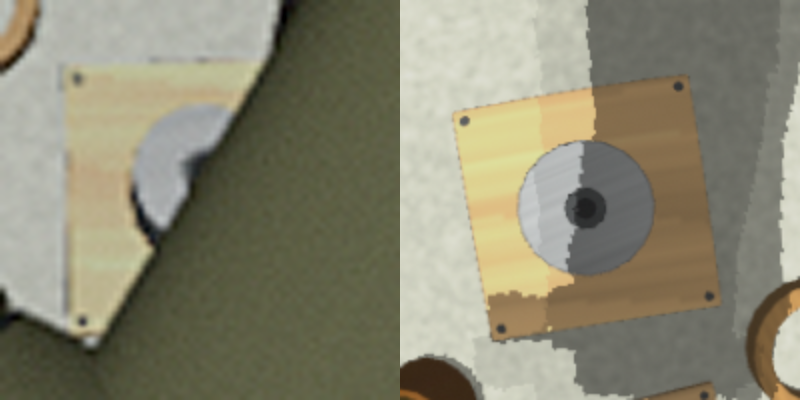

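View pics/v2w.png

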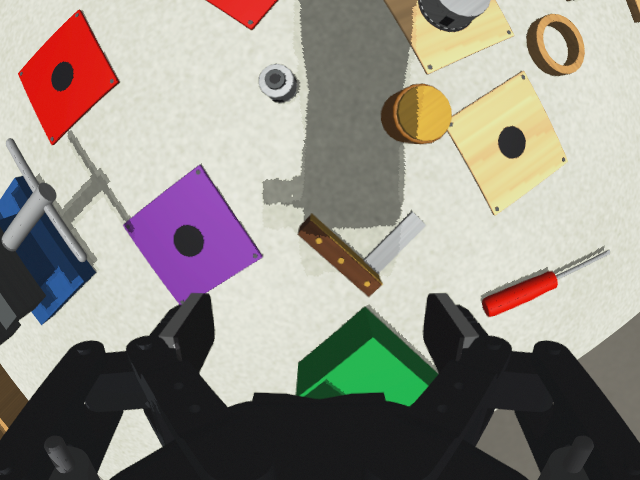

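View pics/v2t.png

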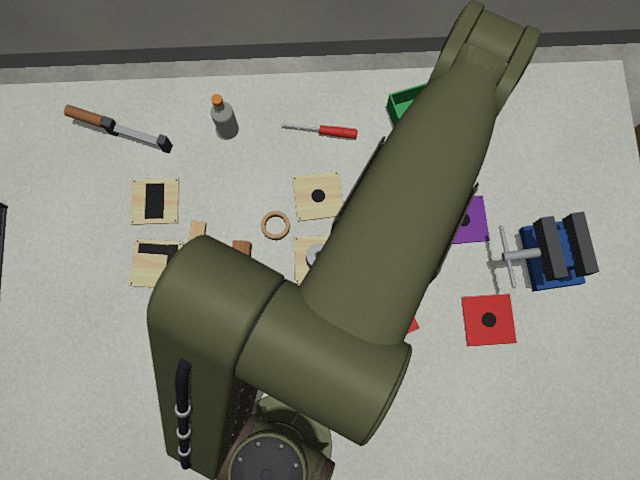

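v1w shows the large saw standing on its tile with no black visible. In the crop, the tile corners are at (53,112), (288,75), (320,302), (92,342) and the saw top is at (186,208). Now the numeric check, along with the small saw and square from v2w.

```bash
python3 - <<'E'
from h import *
import pickle
s=pickle.load(open('v1.pkl','rb'))
C=np.array([(53,112),(288,75),(320,302),(92,342)])/2+[220,40]
P=cast('wrist',C,6,s)[:,:2]; print('tile',P.round(1).tolist(),'ctr',P.mean(0).round(1), np.linalg.norm(P-np.roll(P,1,0),axis=1).round(1))
print('saw top',cast('wrist',[(220+93,40+104)],56,s).round(1), s['tool_pos'].round(1))
s=pickle.load(open('v2.pkl','rb'))
a=cv2.imread('pics/v2w.png'); h=cv2.cvtColor(a,cv2.COLOR_BGR2HSV).astype(int)
def con(m,seed,r):
    k=np.zeros(m.shape,np.uint8); cv2.circle(k,seed,r,255,-1); m=m.astype(np.uint8)*255&k
    m=cv2.morphologyEx(m,cv2.MORPH_OPEN,np.ones((3,3)))
    return max(cv2.findContours(m,cv2.RETR_EXTERNAL,cv2.CHAIN_APPROX_NONE)[0],key=cv2.contourArea)
c=con((h[...,2]<110)&(h[...,1]<40),(275,78),10); e=cv2.fitEllipse(cast('wrist',c.reshape(-1,2),58,s)[:,:2].astype(np.float32)); print('boss',np.round(e[0]+e[1],1))
x,y=345,255
cv2.imwrite('pics/sq.png',cv2.resize(a[y-75:y+75,x-100:x+100],(800,600),interpolation=cv2.INTER_CUBIC))
E
```

```text
tile [[379.0, -161.1], [381.2, -42.5], [498.1, -44.7], [498.9, -163.7]] ctr [ 439.3 -103. ] [119.9 118.6 116.9 119.1]
saw top [[ 439.1 -103.2   56. ]] [ 499.4 -109.9  259.6]
boss [ 439.6 -302.    15.6   16.8]
```

View pics/sq.png

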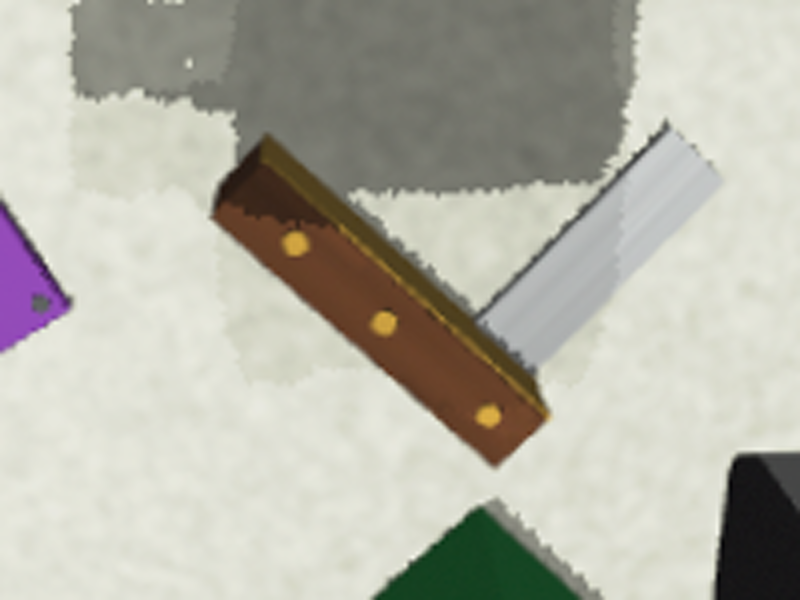

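```bash
python3 - <<'E'
from h import *
import pickle
s=pickle.load(open('v2.pkl','rb'))
C=np.array([(214,215),(268,164),(547,412),(495,467)])/4+[245,180]
P=cast('wrist',C,32,s)[:,:2]; d=(P[2]+P[3]-P[0]-P[1])/2
print(P.round(1).tolist(),P.mean(0).round(1),np.linalg.norm(P-np.roll(P,1,0),axis=1).round(1),np.degrees(np.arctan2(d[1],d[0])))
print('pin',cast('wrist',np.array([(384,323),(295,243),(488,416)])/4+[245,180],32,s).round(1))
B=cast('wrist',np.array([(667,122),(722,178)])/4+[245,180],5,s); print('blade tip',B.round(1))
E
```

```text
[[574.2, -358.4], [569.7, -340.6], [661.3, -311.2], [668.3, -329.8]] [ 618.4 -335. ] [98.3 18.3 96.2 19.9] 17.34346511666523
pin [[ 619.1 -335.9   32. ]
 [ 590.1 -344.8   32. ]
 [ 654.5 -324.9   32. ]]
blade tip [[ 616.8 -247.3    5. ]
 [ 638.  -240.6    5. ]]
```

The large saw sits 0.3 mm from its tile's centre in the same view. It also shows the wrist camera over-reading about 1 mm along tool x, so I correct for that. The square measures 98x19 at 17.4°, with the blade tip where it should be. Next, the small saw and the block.

```bash
python3 - <<'E'
from h import *
p=pick((439.1,-303),1.35,33,op=75,force=60)
if p is not None:
    place((603.9,-110),p,33,op=60)
    d=np.radians
    p=pick((443.1,88.4),d(82.9),27,op=80,force=60)
    if p is not None:
        place((607.6,308),p+d(6.6),27,op=75)
E
```

```text
down hit False [ 438.8 -302.8   32.7]
gripped w 30.5 [ 439.5 -303.2   33.5] t 20.1 F [-0.5  0.3  4.6]
lift w 30.6 F [ 0.1  0.4 -0.6]
place hit True [ 603.7 -109.9   39.5] [0.1 1.1 4.1]
t 26.325
down hit False [442.8  88.4  26.7]
gripped w 43.2 [443.6  88.5  27.5] t 29.5 F [0.1 0.3 4.6]
lift w 43.2 F [-0.3 -0.5 -0.1]
place hit True [607.5 307.9  33.5] [-1.1 -0.5  4.2]
t 36.025
```

Widths match (30.6, 43.2, as 58.5 did for 60) and contact came at the tile heights. Now the square.

```bash
python3 - <<'E'
from h import *
import pickle
d=np.radians
p=pick((617.5,-336),d(107.4),27,op=70,force=90)
if p is not None:
    manip.pause(.3); s=manip.state(); cv2.imwrite('pics/hsq.png',manip.grab_frame('wrist')[...,::-1]); pickle.dump(s,open('hsq.pkl','wb')); print(p,s['width'],s['time_s'])
E
```

```text
down hit False [ 617.2 -335.9   26.5]
gripped w 18.7 [ 617.9 -336.2   27.6] t 40.5 F [-0.6 -0.8  3.4]
lift w 18.7 F [-0.5 -0.1 -2.6]
1.87448361664191 18.43519505917383 42.125
```

View pics/hsq.png

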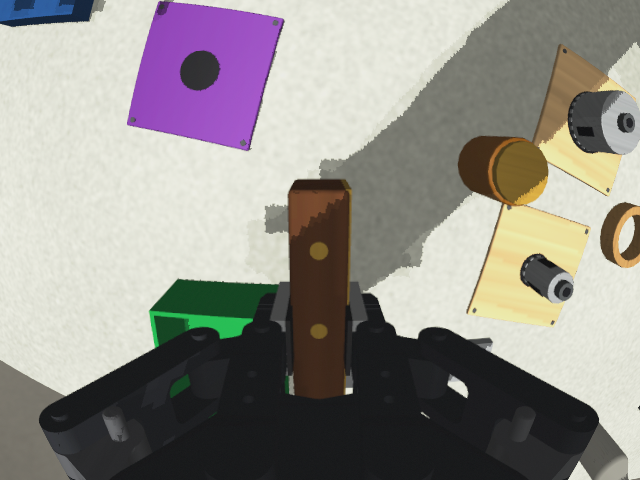

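The square is held level and aligned with the jaws. The small saw (560,290) and large saw (620,120) are standing on their tiles, and the jar is upright. Placing the square.

```bash
python3 - <<'E'
from h import *
import pickle
place((440.1,263.3),1.87448+np.radians(-23.3),27,op=60)
for n,p in dict(E=(520,300),F=(520,-120)).items():
    q=[*p,280]; manip.move_to(q,R(best(q,np.arctan2(p[1],p[0])+np.pi/2))); manip.pause(.4)
    s=manip.state(); cv2.imwrite(f'pics/w{n}.png',manip.grab_frame('wrist')[...,::-1]); pickle.dump(s,open(n+'.pkl','wb'))
    if n=='F': print(s['time_s'])
manip.move_to([240,550,260],R(best([240,550,260],1.16))); manip.pause(.3)
cv2.imwrite('pics/top2.png',manip.grab_frame('top')[...,::-1])
print(manip.state()['time_s'])
E
python3 -c "
import cv2,numpy as np
a=[cv2.resize(cv2.imread(f'pics/w{k}.png'),(400,300)) for k in 'EF']
t=cv2.imread('pics/top2.png')[150:300,110:430];cv2.imwrite('pics/fin.png',np.vstack([np.hstack(a),cv2.resize(t,(800,300))[:300]]))
cv2.imwrite('pics/e.png',cv2.imread('pics/wE.png')[:330,100:520])"
```

```text
place hit True [439.9 263.2  33.5] [-0.8 -0.2  5.3]
t 48.5833
51.6417
54.6167
```

View pics/fin.png

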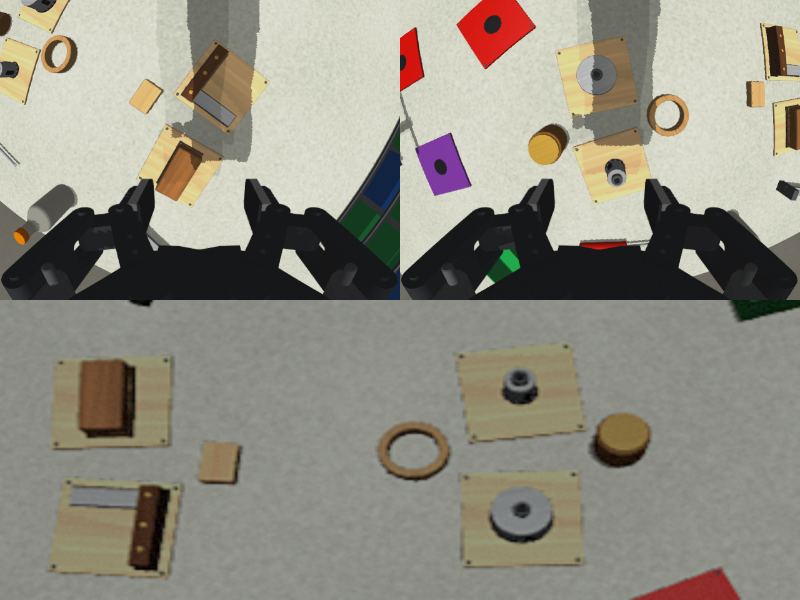

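View pics/e.png

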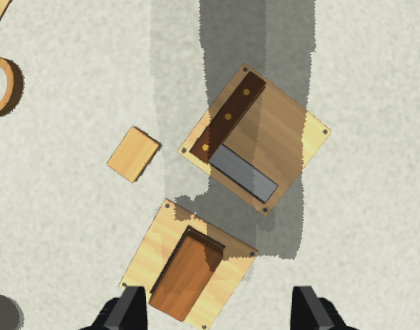

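All four tools are on their tiles with the silhouettes covered, and the jar is upright. Numeric check from the top view, in the same bias for tools and tiles.

```bash
python3 - <<'E'
import re
src=open('meas.py').read().replace('top0','top2').split("for n,c in")[0]
exec(src)
brown=((hsv[...,2]>40)&(hsv[...,1]>110)&(hsv[...,0]<16)).astype(np.uint8)*255
lb=((hsv[...,2]>95)&(hsv[...,1]>110)&(hsv[...,0]<16)).astype(np.uint8)*255
print('block',rect(cast('top',px(blob(lb,(151,197),22)),42)),'tile 606.1 306.5 89.3')
br=((hsv[...,1]>95)&(hsv[...,0]<20)&(hsv[...,2]<105)).astype(np.uint8)*255
print('stock',rect(cast('top',px(blob(br,(169,264),24)),38)),'want ~', 442.2-3.9, 299.0-37.3,'84.4')
g=((hsv[...,1]<30)&(hsv[...,2]<200)&(hsv[...,2]>85)).astype(np.uint8)*255
bl=((hsv[...,1]<35)&(hsv[...,2]>95)).astype(np.uint8)*255
print('blade',rect(cast('top',px(blob(bl,(150,247),16)),11)))
for n,c,r in (('big',(318,256),18),('small',(318,189),12)): print(n,rect(cast('top',px(blob(g,c,r)),56)))
for f in ('top0','top2'):
    a=cv2.imread(f'pics/{f}.png'); hsv=cv2.cvtColor(cv2.resize(a,None,fx=4,fy=4,interpolation=cv2.INTER_CUBIC),cv2.COLOR_BGR2HSV)
    m=((hsv[...,1]>90)&(hsv[...,2]>90)&(hsv[...,0]<30)).astype(np.uint8)*255
    print('jar',rect(cast('top',px(blob(m,(359,219),16)),74)))
E
python3 - <<'E'
import cv2,numpy as np
t=cv2.imread('pics/top2.png')
cv2.imwrite('pics/z2.png',np.hstack([cv2.resize(t[235:295,125:185],(400,400),interpolation=cv2.INTER_CUBIC),cv2.resize(t[170:230,125:185],(400,400),interpolation=cv2.INTER_CUBIC)]))
E
```

```text
block [6.051e+02 3.075e+02 8.670e+01 4.040e+01 2.000e-01] tile 606.1 306.5 89.3
stock [436.7 261.   23.8 101.5  85.6] want ~ 438.3 261.7 84.4
blade [514.2 315.1  80.4  26.6  89.5]
big [ 436.8 -104.8   58.3   58.9   87.6]
small [ 601.4 -110.3   30.2   29.7   87.5]
jar [ 525.1 -207.8   48.7   46.1   87.5]
jar [ 525.1 -207.8   48.7   46.1   87.5]
```

View pics/z2.png

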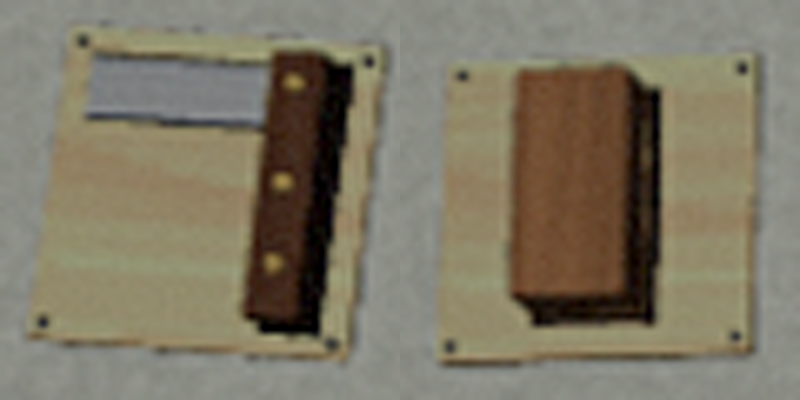

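Everything agrees to about 1.5 mm and 1°, and the jar has not moved. The "blade" figure is invalid because its mask caught the bench, but the crop shows the blade over its silhouette. The gripper is clear, so I'm handing in.

```bash
python3 -c "
from plant import manip
print(manip.sign_off(), manip.state()['time_s'])"
```

```text
the job is handed in; nothing more can be done
the job is handed in; nothing more can be done
```

I put all four tools on their matching plywood tiles, in the order asked: large hole saw, small hole saw, sanding block, try square. I then moved the arm clear and handed the job in at about 55 s of the 117 s allowed.

**Last checks (top view, each tool against its tile centre or target):**

| Tool | Offset | Note |
|---|---|---|
| Large hole saw | about 0.3 mm | confirmed separately with the wrist camera |
| Small hole saw | about 0.7 mm | – |
| Sanding block | about 1.4 mm | turned about 1° |
| Try square (stock) | about 1.7 mm | turned about 1°; its side walls were in the mask |

The jar read the same position before and after.

**Checks that failed or disagreed:**
- **Cameras:** the top and wrist cameras differed by 2–3 mm. I corrected for it using where the first saw ended up.
- **Blade:** the numeric reading was spoiled because the mask caught the bench. I checked the blade by eye only, and no silhouette shows around it in the enlarged crop.

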